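# Slide the sample crate up the bench stand until it drops in behind the lip

### The arm

A 7-joint arm with a two-finger parallel gripper is mounted at the origin on the work surface; the furniture and walls round the work are solid. World frame = base frame: x ahead of the robot, y to its left, z up, the work surface at z = 0. Lengths are in m, angles in rad, forces in N, time in s.
With the tool pointing down it reaches from about 0.425 to 0.925 m from the base axis. Payload 6.8 kg.
Tool frame: the origin (TCP) lies at the very end of the fingers, on their centre line; the grasp point (between the pads) lies 19 mm behind it; z points along the fingers, y is the line along which they close (so a half turn about z gives the same grasp; the last joint's range is limited). The gripper opens to 85 mm and grips with 20 to 120 N. Pads are 22 mm wide; open, the fingers measure 114 mm over their backs; the gripper's body (76 mm by 85 mm) begins 54 mm behind the grasp point. The pads swing forward as they close: fully open they stand 13 mm farther back than shut.
Start: joints at [-1.357, 0.477, 0.022, 1.555, -0.011, 1.109, -0.083], TCP at [0.213, 0.64, 0.231] pointing down, gripper open.
Joint ranges: [-2.96, 2.96], [-0.34, 2.1], [-1.41, 1.46], [0.24, 2.44], [-1.37, 4.51], [0.17, 1.92], [-2.96, 2.96]. Speed limits (rad/s): [2.39, 2.39, 3.14, 3.14, 3.14, 3.14, 3.14].

### API

Orientations are given as a unit quaternion [w, x, y, z].
In Python, from station import bot gives the robot as it stands.
- The arm moves only by the tool apply_moves, never from a script. Its argument "deltas" is a list of rows, each a list of 3 entries, a list of its own where there are three numbers: the closure, from 0 (fully open) to 1 (shut), then the shift along the tool's x, y, z in units of 0.2 m (1.0 is 0.2 m), then the turn about the tool's z in units of 2 pi rad (1.0 is 2 pi rad). A call has 1 to 12 rows; each row is the pose to reach, as a shift and turn from the pose commanded when the call began, along the tool's axes at that moment, turning the shorter way round; what a row does not reach only later rows make up. A row lasts 1/10 s, in which the tool goes at most 50 mm and 8.59 degrees, less where a joint would pass 70% of its speed; a pose out of reach is approached as far as the arm can. A call with a number of a shift or a turn outside -1 to 1 is refused whole. A call with a gripper value outside its range is refused whole. The fingers move at their own pace and stop on an object; "squeeze" is the grip in N (left out, the last holds). Time passes only in rows, so rows that repeat a pose let the fingers close. It gives the time, the measured TCP pose, the force, the opening and the grip force at its end, in the units of the state.
- bot.get_obs(): the state, without advancing time (a new reading comes with each control period).
- bot.read_camera(name): name is "scene" or "side" or "wrist"; returns a dict with "color" (480x640x3 uint8, red, green, blue), "intrinsics" (3x3 intrinsics, pixels), "pose" (4x4, takes a point from camera to world coordinates); the wrist camera has in their place "hand_eye" (4x4, takes a point from camera to tool coordinates, whose origin is the TCP and whose axes are the flange's). Camera axes: x right, y down, z forward; pixel columns grow to the right and rows downward; lengths in m; the calibration is good to about 2 mm. A picture is of the moment at which its call begins: read the wrist's pose just before it. There is no depth.
- bot.hand_in(): hands the job in; it is judged then, once.
Trained networks look in a picture, given as the dict that the camera call returned (one of the last four; its "shot" number tells which), for a name from the list of things; names that differ only in an ending like _2 or _b are one class to them, and where a whole thing is asked for, a point or a joint stands for the part that bears it (a point fixed in the world has none). Each returns a list of dicts, best first, with "confidence" (0 to 1); they miss things now and then, are a little off and sometimes report something else, mostly with a low value. They report only what shows in the picture. A call takes as long as a camera call. They do not tell look-alikes from the thing itself.
- bot.look_for(picture, target): "point" ([x, y, z] in m, in world coordinates, good to about 4 mm: the middle of the surface that is visible of it).
The state is a dict: "t": time; "q": joint angles; "joint_vel": joint speeds; "joint_torque": joint torques, N m; "eef_pos": TCP position; "tool_rot": TCP orientation; "contact_force": force on the tool from outside, world axes, zero at the start; "torque": the same for the moment, N m; "gripper_width": opening from 0.0 (shut) to 1.0 (fully open); "grasp_force": force on a finger pad.
Only numpy, scipy, OpenCV 4.12 (cv2) and the standard library are available. Lean on these libraries where they do the work, as an engineer would, in place of code of your own. Each camera call takes 0.05 s, during which the arm holds its last target. There are 200 camera calls.

### The job

Load the crate of sample pots into the tilted bench stand: push it from behind, square between the side cheeks, up the ramp and against the sprung stop until its rear edge drops down behind the steel lip strip, then back off so that the crate stays there on its own, flat on the deck. Slide it, do not lift it, and push gently: feel for the sprung stop and never lean on the crate with more than 20 N, keep all pots standing in their pockets, and leave the beaker, the vial and the loupe where they are.

Things in the scene. Friction and masses are not known exactly. Their poses are not given: they have to be found in the camera images.
- crate: open slate-grey plastic crate, 132 long (x) x 132 wide (y) x 50 high (z) mm, nine pockets, four with a loose pot (tallest top 67 mm up). About 0.56 kg in all, varying; smooth, slides easily. Origin: centre of its underside; +x is the end that goes up the ramp first. Starts on the stand's board before the ramp, up to 8 mm off its centre line and 0.18 rad askew. Push on the upright -x wall
- crate_heel (a point): middle of the crate's bottom edge at its rear (-x) wall, the edge that has to drop behind the lip; 66 mm behind the crate's origin, axes as the crate's. Friction on whatever pushes the wall can hold this edge up after it has passed the lip; bearing down a little helps. Left loose on the ramp the crate slides back
- ramp_foot (a point): middle of the foot of the fixed tilted stand, where its deck rises from the base board (board 20 mm thick, its top at z = 20 mm, reaching 200 mm out before the foot); x runs up the deck's centre line (slope 0.244 rad, 305 mm long), y to its left, z square to the deck. Cheeks 14 mm high guide the crate: 140 mm apart inside, flared to 185 mm from x = 50 to -30 mm. Sliding up takes 2 to 4 N, climbing the lip up to 6 N
- stand: the same stand; origin on the table, 20 mm below ramp_foot, z upright. Across its deck lies a steel lip strip 8 mm high: downhill side a slope 24 mm long, crest 3 mm, uphill face upright. Lip and sprung stop sit on one frame clamped in slots: the lip's uphill face lies anywhere from 90 to 110 mm up the deck, and the setting is not measured
- deck_top (a point): middle of the deck's upper end, 305 mm up from the foot. Below it waits the sprung stop, rubber-faced, 86 mm wide, 17 to 35 mm over the deck, its face 130 mm uphill of the lip's uphill face (2 mm less than the crate's length). It takes 5 N to start and 1 N more per mm, travels 6 mm, then is solid. The crate can drop once the stop is in by about 3 mm
- pot_a: white screw-lid sample pot, 32 wide, 62 high mm, loose in a pocket of the crate; origin at the centre of its underside
- pot_b: white screw-lid sample pot, 27 wide, 33 high mm, loose in a pocket of the crate; origin at the centre of its underside
- pot_c: white screw-lid sample pot, 38 wide, 58 high mm, loose in a pocket of the crate; origin at the centre of its underside
- pot_d: white screw-lid sample pot, 36 wide, 42 high mm, loose in a pocket of the crate; origin at the centre of its underside
- beaker: tall clear beaker, 91x99 mm, 141 mm high, standing on the table beside the stand on the side away from the robot (beside the foot); origin at the centre of its underside
- vial: sample vial with black cap, 42x53 mm, 124 mm high, standing beside the upper part of the stand on the robot's side; origin at the centre of its underside
- loupe: small red folding loupe, 36x52x14 mm, lying beside the stand on the robot's side; origin at the centre of its underside
Things that resemble listed ones, but are neither listed nor needed, are in the scene too. What is shaped like the pot_c but turquoise is not meant. Leave any blue look-alike of the pot_d alone.

How it is judged:
By the outcome, as a careful person would: the job done as asked, in the order asked, and still so for the second after the job is handed in, with the robot touching nothing.
It also fails if it takes over 70 s, if anything falls off the work surface, if the arm or the gripper's body presses on something with over 40 N, if the wrist force passes 120 N, or if a joint passes its speed limit or range.

## Working session

There is one attempt and no reset: what is moved stays moved. The work goes in short steps, Python scripts to look and compute and a tool call to move; the robot and the scene stay as the last step left them, time stands still between calls to the robot, and variables do not carry over. Pictures are saved under pics/ and viewed, at most 10 in all, crops included, and the job is handed in when it is done.

Besides the shell and the picture viewer there is one more tool, called after "Call:" as name(argument=value, ...), one argument or row to a line, values as JSON. apply_moves: Moves the arm, as the interface text tells. Its arguments: {"type":"object","properties":{"deltas":{"type":"array","items":{"type":"array"}},"squeeze":{"type":"number"}},"required":["deltas"]}

```bash
mkdir -p pics
cat > h.py <<'E'
import numpy as np,cv2
from station import bot
def save(n,p): cv2.imwrite(f'pics/{n}.png',cv2.cvtColor(p['color'],cv2.COLOR_RGB2BGR))
def proj(p,X):
    T=np.linalg.inv(np.array(p['pose']));X=np.atleast_2d(X);c=X@T[:3,:3].T+T[:3,3];u=c@np.array(p['intrinsics']).T;return u[:,:2]/u[:,2:]
def ray(p,uv,z):
    T=np.array(p['pose']);d=T[:3,:3]@np.linalg.inv(p['intrinsics'])@np.array([*uv,1.]);return T[:3,3]+d*(z-T[2,3])/d[2]
E
python3 - <<'E'
from h import *
np.set_printoptions(precision=3,suppress=True)
o=bot.get_obs();print({k:np.round(v,3) for k,v in o.items()})
for c in('scene','side'):
    p=bot.read_camera(c);save(c,p);print(c,np.array(p['pose']),np.array(p['intrinsics']))
    for t in('crate','stand','pot_a','beaker','vial','loupe'):
        print(t,[(np.round(d['point'],3),round(d['confidence'],2)) for d in bot.look_for(p,t)])
E
```

```text
{'t': np.float64(0.0), 'q': array([-1.357,  0.478,  0.022,  1.556, -0.012,  1.109, -0.083]), 'joint_vel': array([-0.   ,  0.001, -0.   ,  0.   ,  0.001,  0.001,  0.001]), 'joint_torque': array([ -0.   , -59.645,   1.607, -28.12 ,   0.012,   0.009,  -0.   ]), 'eef_pos': array([0.213, 0.64 , 0.23 ]), 'tool_rot': array([-0.   ,  0.16 ,  0.987, -0.001]), 'contact_force': array([-1.155, -0.324, -0.395]), 'torque': array([ 0.06 , -0.029, -0.053]), 'grasp_force': np.float64(0.0), 'gripper_width': np.float64(0.997)}
scene [[ 0.857 -0.292  0.425  0.072]
 [-0.515 -0.514  0.686 -0.652]
 [ 0.018 -0.806 -0.591  0.685]
 [ 0.     0.     0.     1.   ]] [[589.285   0.    323.822]
 [  0.    589.285 232.401]
 [  0.      0.      1.   ]]
crate [(array([ 0.498, -0.138,  0.048]), 0.83), (array([ 0.451, -0.116,  0.068]), 0.53)]
stand [(array([0.477, 0.063, 0.031]), 0.85)]
pot_a [(array([ 0.493, -0.085,  0.081]), 0.93), (array([ 0.648, -0.102,  0.042]), 0.91), (array([ 0.452, -0.117,  0.069]), 0.86), (array([ 0.317, -0.158,  0.042]), 0.84), (array([ 0.445, -0.163,  0.084]), 0.61), (array([ 0.533, -0.123,  0.058]), 0.5)]
beaker []
vial [(array([0.368, 0.213, 0.076]), 0.58), (array([0.478, 0.062, 0.032]), 0.56)]
loupe []
side [[ 0.868 -0.178  0.463  0.033]
 [-0.496 -0.32   0.807 -0.741]
 [ 0.005 -0.93  -0.367  0.45 ]
 [ 0.     0.     0.     1.   ]] [[516.93    0.    320.444]
 [  0.    516.93  238.567]
 [  0.      0.      1.   ]]
crate [(array([ 0.484, -0.149,  0.053]), 0.81)]
stand [(array([0.467, 0.057, 0.028]), 0.55), (array([ 0.488, -0.088,  0.073]), 0.53)]
pot_a [(array([ 0.489, -0.089,  0.073]), 0.71), (array([ 0.318, -0.162,  0.027]), 0.64), (array([ 0.446, -0.165,  0.083]), 0.6), (array([ 0.653, -0.106,  0.039]), 0.6), (array([ 0.446, -0.121,  0.065]), 0.44), (array([ 0.534, -0.124,  0.057]), 0.43)]
beaker [(array([ 0.66 , -0.005,  0.09 ]), 0.9)]
vial [(array([0.368, 0.214, 0.081]), 0.74)]
loupe []
```

View pics/scene.png

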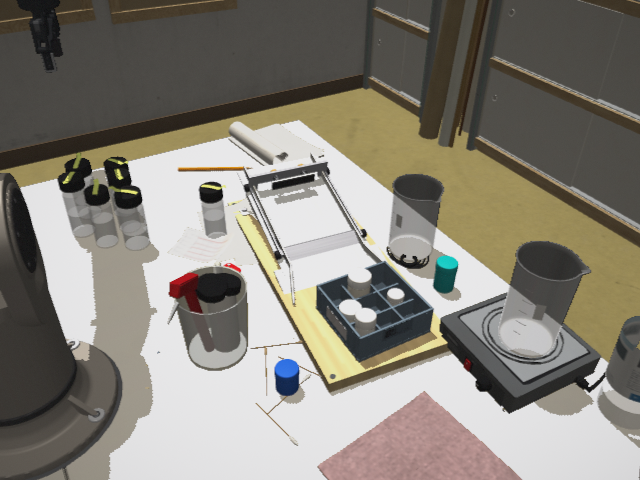

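View pics/side.png

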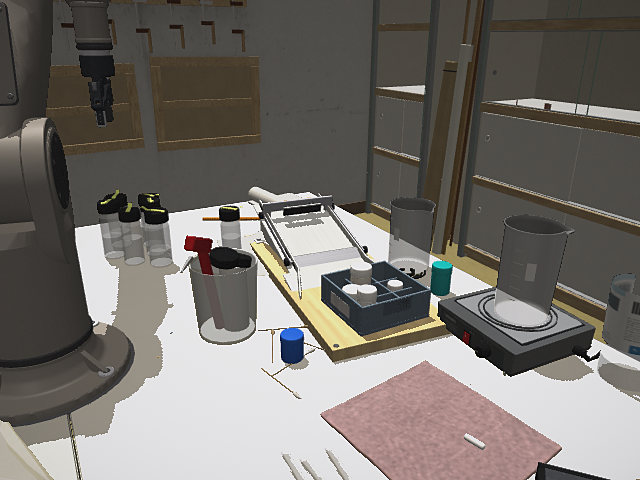

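The stand runs along roughly world +y: its foot is near the crate (375,305) and the stop is at the top (287,172). The turquoise pot (446,273) and the blue pot (287,377) stand off the crate and are not meant. The four white pots in the crate are the ones I need. Next I'll enlarge the stand to measure it.

Run:
```python
from h import *
im=cv2.imread('pics/scene.png')[145:395,225:475]
cv2.imwrite('pics/crop.png',cv2.resize(im,(600,600),interpolation=cv2.INTER_CUBIC))
```

```text
(no output)
```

View pics/crop.png

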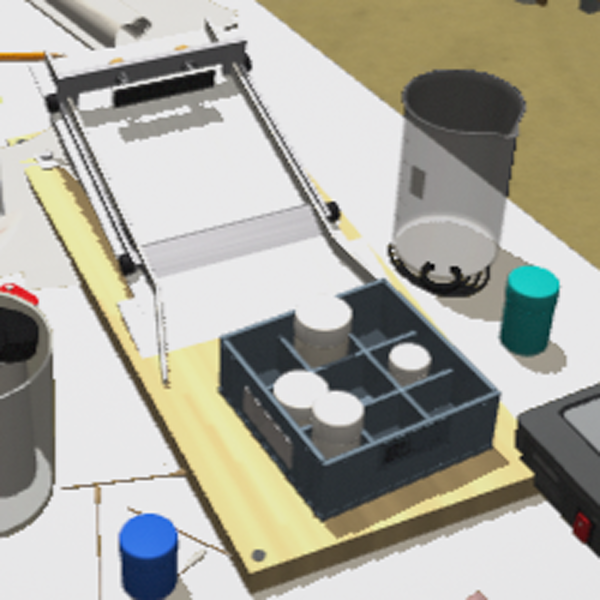

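Crop pixels (×2.4): the board's rear top corners are (248,573) and (537,475), and its left edge runs up to (30,170). The crate's top rim corners are (323,463), (497,393), (382,282) and (222,340). The foot's left corner is near (140,355), and the lip strip runs (150,260)–(310,215).

Run:
```python
from h import *
np.set_printoptions(precision=3,suppress=True)
p=bot.read_camera('scene')
P=lambda x,y,z:ray(p,(225+x/2.4,145+y/2.4),z)
BL=P(248,573,.02);BR=P(537,475,.02);BE=P(30,170,.02);F=P(140,355,.02)
print('board',BL,BR,BE,'foot corner',F)
d=BE-BL;yw=np.arctan2(d[1],d[0]);print('yaw left edge',yw,'rear edge',np.arctan2(*(BR-BL)[[1,0]])+np.pi/2,'w',np.linalg.norm(BR-BL))
C=[P(*c,.07) for c in[(323,463),(497,393),(382,282),(222,340)]]
print('crate',C,np.mean(C,0),[np.linalg.norm(C[i]-C[i-1]) for i in range(4)])
for a,b in((0,3),(1,2)):
    v=C[b]-C[a];print('yaw',np.arctan2(v[1],v[0]))
for a,b in((1,0),(2,3)):
    v=C[b]-C[a];print('yaw',np.arctan2(v[1],v[0])-np.pi/2)
```

```text
board [ 0.369 -0.194  0.02 ] [ 0.569 -0.22   0.02 ] [0.43  0.251 0.02 ] foot corner [0.403 0.006 0.02 ]
yaw left edge 1.4342762383482093 rear edge 1.442273293722 w 0.20139565177719362
crate [array([ 0.427, -0.181,  0.07 ]), array([ 0.556, -0.186,  0.07 ]), array([ 0.557, -0.06 ,  0.07 ]), array([ 0.431, -0.057,  0.07 ])] [ 0.493 -0.121  0.07 ] [np.float64(0.12406265523441917), np.float64(0.12815862688361612), np.float64(0.1259000649698016), np.float64(0.12622320926136532)]
yaw 1.5409205441682807
yaw 1.5562563404589038
yaw 1.5312114889283754
yaw 1.5455023275534807
```

```bash
cat >> h.py <<'E'
YAW=1.438;FOOT=np.array([0.4955,-0.009,0.02])
a=0.244
def S(x,y,z=0,deck=True):
    c,s=np.cos(YAW),np.sin(YAW);X,Z=(x*np.cos(a)-z*np.sin(a),x*np.sin(a)+z*np.cos(a)) if deck else (x,z)
    return FOOT+[c*X-s*y,s*X+c*y,Z]
E
python3 - <<'E'
from h import *
out=[]
for c in('scene','side'):
    p=bot.read_camera(c);im=cv2.cvtColor(p['color'],cv2.COLOR_RGB2BGR)
    im=cv2.resize(im,None,fx=3,fy=3,interpolation=cv2.INTER_CUBIC)
    def L(pts,col): cv2.polylines(im,[np.int32((proj(p,np.array(pts))+.5)*3)],False,col,1)
    L([S(-.2,.1,0,0),S(-.2,-.1,0,0)],(0,0,255))
    L([S(0,.09),S(0,-.09)],(0,0,255));L([S(.305,.07),S(.305,-.07)],(0,0,255))
    for s in(1,-1):L([S(-.03,.0925*s,0.014,0),S(.05,.07*s,.014),S(.305,.07*s,.014)],(255,0,255))
    L([S(.1,.07,.008),S(.1,-.07,.008)],(0,200,0));L([S(.073,.07),S(.073,-.07)],(0,200,0))
    x0,y0=(235,150) if c=='scene' else(235,180)
    out.append(im[y0*3:y0*3+600,x0*3:x0*3+395])
cv2.imwrite('pics/ov.png',np.hstack(out))
E
```

```text
(no output)
```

View pics/ov.png

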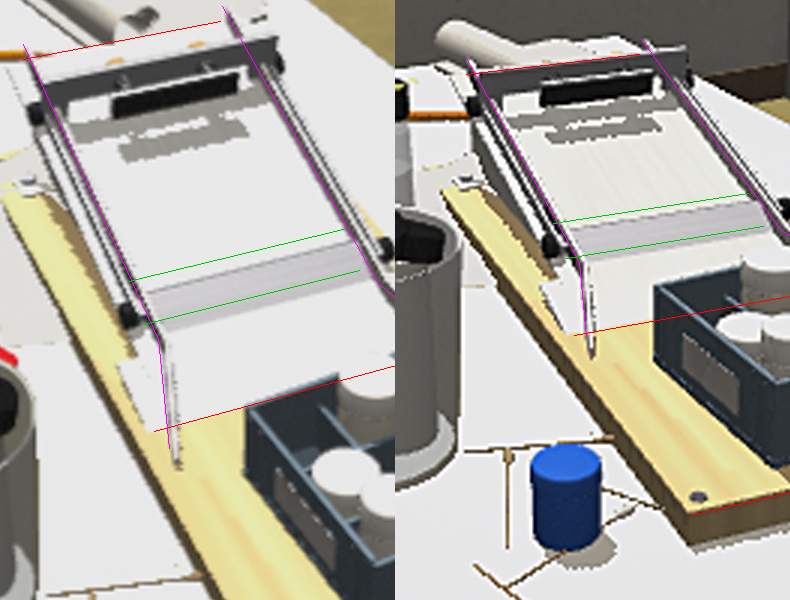

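The overlay fits: cheeks, foot and deck end all line up. The lip lies a few mm downhill of the 0.100 line, so at about 0.094. I'll set off with the fingers open and spread across the push direction.

Call:
apply_moves(
  deltas=[
    [0,[-0.2,-0.12,-0.1],0.02],
    [0,[-0.4,-0.24,-0.2],0.04],
    [0,[-0.6,-0.36,-0.25],0.06],
    [0,[-0.8,-0.48,-0.25],0.08],
    [0,[-1,-0.6,-0.25],0.1],
    [0,[-1,-0.6,-0.25],0.12],
    [0,[-1,-0.6,-0.25],0.15],
    [0,[-1,-0.6,-0.25],0.18],
    [0,[-1,-0.6,-0.25],0.2],
    [0,[-1,-0.6,-0.25],0.2],
  ],
)

```text
t: 1.85
eef_pos: [0.3652, 0.4633, 0.2814]
tool_rot: [-0.0, 0.712, 0.703, 0.0]
contact_force: [-0.3, -0.0, -0.2]
gripper_width: 1.0
grasp_force: 0.0
```

```bash
cat >> h.py <<'E'
from scipy.spatial.transform import Rotation as R
def plan(target):
    o=bot.get_obs();q=o['tool_rot'];r=R.from_quat([*q[1:],q[0]]);x=r.as_matrix()[:,0]
    w=np.arctan2(x[1],x[0]);d=r.inv().apply(np.array(target)-o['eef_pos'])/.2
    print('pos',np.round(o['eef_pos'],4),'units',np.round(d,3),'turn',round(-(YAW-w)/2/np.pi,4),'F',np.round(o['contact_force'],2),'t',o['t'])
def local():
    o=bot.get_obs();v=o['eef_pos']-FOOT;c,s=np.cos(YAW),np.sin(YAW)
    f=o['contact_force'];print('along',round(c*v[0]+s*v[1],4),'left',round(-s*v[0]+c*v[1],4),'z',round(o['eef_pos'][2],4),'Falong',round(c*f[0]+s*f[1],2),'Fz',round(f[2],2),'t',round(o['t'],2))
E
python3 -c "
from h import *
plan(S(-.235,-.002,.26,0))"
```

```text
pos [0.3652 0.4633 0.2814] units [-3.521  0.55   0.007] turn 0.0191 F [-0.27 -0.04 -0.24] t 1.85
```

Call:
apply_moves(
  deltas=[
    [0,[-0.2,0.25,0],0.01],
    [0,[-0.4,0.5,0],0.019],
    [0,[-0.6,0.7,0],0.019],
    [0,[-0.8,0.8,0],0.019],
    [0,[-1,0.9,0],0.019],
    [0,[-1,0.9,0],0.019],
  ],
)

```text
t: 2.45
eef_pos: [0.5464, 0.256, 0.2818]
tool_rot: [0.001, 0.753, 0.658, 0.0]
contact_force: [-0.6, -0.4, 0.4]
gripper_width: 0.998
grasp_force: 0.0
```

Call:
apply_moves(
  deltas=[
    [0,[-0.25,0,0],0],
    [0,[-0.5,0,0],0],
    [0,[-0.75,0,0],0],
    [0,[-1,0,0],0],
  ],
)

```text
t: 2.85
eef_pos: [0.5179, 0.0616, 0.2815]
tool_rot: [0.0, 0.751, 0.661, 0.0]
contact_force: [1.4, -0.6, 0.9]
gripper_width: 1.004
grasp_force: 0.0
```

Call:
apply_moves(
  deltas=[
    [0,[-0.25,0,0],0],
    [0,[-0.5,0,0],0],
    [0,[-0.75,0,0],0],
    [0,[-1,0,0],0],
    [0,[-1,0,0],0],
  ],
)

```text
t: 3.35
eef_pos: [0.491, -0.1427, 0.2821]
tool_rot: [0.001, 0.754, 0.656, -0.0]
contact_force: [0.4, 0.7, 0.1]
gripper_width: 0.997
grasp_force: 0.0
```

```bash
python3 -c "
from h import *
plan(S(-.235,-.002,.26,0))"
```

```text
pos [ 0.491  -0.1427  0.2821] units [-0.51  -0.054  0.012] turn -0.0009 F [0.38 0.73 0.09] t 3.35
```

Call:
apply_moves(
  deltas=[
    [0,[-0.25,-0.05,0],0],
    [0,[-0.51,-0.05,0],0],
    [0,[-0.51,-0.05,0.25],0],
    [0,[-0.51,-0.05,0.5],0],
    [0,[-0.51,-0.05,0.7],0],
    [0,[-0.51,-0.05,0.7],0],
  ],
)

```text
t: 3.95
eef_pos: [0.4669, -0.2328, 0.1369]
tool_rot: [-0.004, 0.75, 0.661, -0.003]
contact_force: [0.6, 0.3, 0.2]
gripper_width: 1.0
grasp_force: 0.0
```

```bash
python3 -c "
from h import *
plan(S(-.235,-.002,.022,0));local()
p=bot.read_camera('scene');save('s2',p);q=bot.read_camera('wrist');save('w2',q)
a=cv2.imread('pics/s2.png')[150:450,200:600];b=cv2.resize(cv2.imread('pics/w2.png'),(400,300))
cv2.imwrite('pics/c2.png',np.hstack([a,b]))"
```

```text
pos [ 0.4669 -0.2328  0.1369] units [-0.048  0.008  0.475] turn 0.001 F [0.56 0.33 0.24] t 3.95
along -0.2256 left -0.0013 z 0.1369 Falong 0.41 Fz 0.24 t 3.95
```

View pics/c2.png

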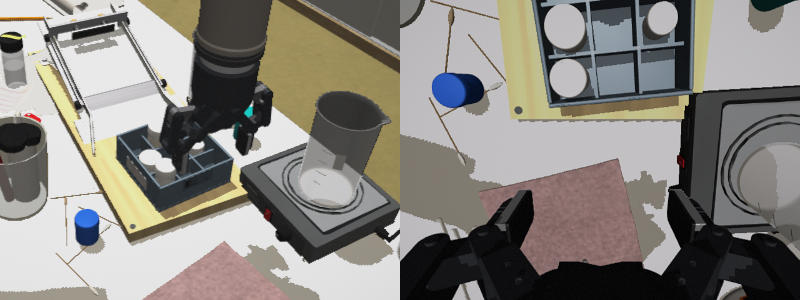

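The scene half shows the gripper hanging behind the crate, clear of it. The hotplate's near-left corner is at (443,322) in the full image, so I'll check its clearance from the right finger.

```bash
python3 -c "
from h import *
p=bot.read_camera('scene')
for uv,z in(((443,322),.05),((440,336),.0),((508,412),.05),((511,402),.05)):print(uv,ray(p,uv,z))
print(bot.get_obs()['eef_pos'])"
```

```text
(443, 322) [ 0.56707859 -0.20214392  0.05      ]
(440, 336) [ 0.58133836 -0.18851435  0.        ]
(508, 412) [ 0.5330312  -0.37110013  0.05      ]
(511, 402) [ 0.54803179 -0.36162796  0.05      ]
[ 0.47146326 -0.23523059  0.14305838]
```

Call:
apply_moves(
  deltas=[
    [0,[0,0,0.15],0],
    [0,[0,0,0.3],0],
    [0,[0,0,0.45],0],
    [0,[0,0,0.5],0],
    [0,[0,0,0.5],0],
    [0,[0,0,0.5],0],
  ],
)

```text
t: 4.7
eef_pos: [0.4717, -0.2355, 0.0432]
tool_rot: [0.001, 0.751, 0.661, 0.001]
contact_force: [0.5, 0.0, -0.4]
gripper_width: 0.999
grasp_force: 0.0
```

```bash
python3 -c "
from h import *
plan(S(-.195,0,.022,0));local()"
```

```text
pos [ 0.4717 -0.2355  0.0432] units [ 0.163 -0.031  0.006] turn 0.0009 F [ 0.5   0.01 -0.39] t 4.7
along -0.2276 left -0.0064 z 0.0432 Falong 0.08 Fz -0.39 t 4.7
```

Call:
apply_moves(
  deltas=[
    [0,[0.03,-0.015,0],0],
    [0,[0.06,-0.015,0],0],
    [0,[0.09,-0.015,0],0],
    [0,[0.12,-0.015,0],0],
    [0,[0.145,-0.015,0],0],
    [0,[0.17,-0.015,0],0],
    [0,[0.195,-0.015,0],0],
    [0,[0.22,-0.015,0],0],
    [0,[0.24,-0.015,0],0],
    [0,[0.26,-0.015,0],0],
    [0,[0.28,-0.015,0],0],
    [0,[0.3,-0.015,0],0],
  ],
)

```text
t: 5.9
eef_pos: [0.475, -0.1748, 0.0413]
tool_rot: [0.0, 0.751, 0.661, 0.0]
contact_force: [-0.2, -0.0, -0.7]
gripper_width: 1.001
grasp_force: 0.8
```

```bash
python3 -c "
from h import *
plan(S(-.14,0,.022,0));local()
p=bot.read_camera('scene');save('s3',p);q=bot.read_camera('wrist');save('w3',q)
a=cv2.imread('pics/s3.png')[150:450,200:600];b=cv2.resize(cv2.imread('pics/w3.png'),(400,300))
cv2.imwrite('pics/c3.png',np.hstack([a,b]))"
```

```text
pos [ 0.475  -0.1748  0.0413] units [ 0.135 -0.007 -0.004] turn 0.0009 F [-0.24 -0.01 -0.74] t 5.9
along -0.167 left -0.0016 z 0.0413 Falong -0.05 Fz -0.74 t 5.9
```

View pics/c3.png

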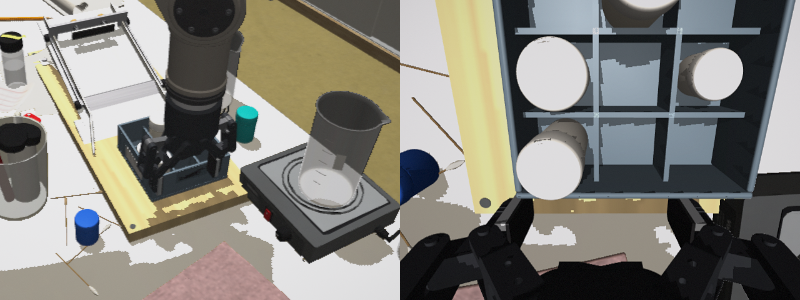

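The crate now lies square against both fingers, with all pots upright, but it sits about 10 mm right of centre. I'll keep pushing with a slight drift to the left and let the flare guide it.

Call:
apply_moves(
  deltas=[
    [0,[0.03,-0.005,0],0],
    [0,[0.06,-0.01,0],0],
    [0,[0.09,-0.015,0],0],
    [0,[0.12,-0.02,0],0],
    [0,[0.15,-0.025,0],0],
    [0,[0.18,-0.03,0],0],
    [0,[0.21,-0.035,0],0],
    [0,[0.24,-0.04,0],0],
    [0,[0.27,-0.045,0],0],
    [0,[0.3,-0.05,0],0],
    [0,[0.33,-0.05,0],0],
  ],
)

```text
t: 7.1
eef_pos: [0.473, -0.1076, 0.0412]
tool_rot: [-0.0, 0.751, 0.661, -0.0]
contact_force: [-0.9, -3.1, 0.3]
gripper_width: 1.002
grasp_force: 1.5
```

```bash
python3 -c "
from h import *
local();print(bot.get_obs()['torque'])
p=bot.read_camera('scene');save('s4',p);q=bot.read_camera('wrist');save('w4',q)
a=cv2.imread('pics/s4.png')[150:450,200:600];b=cv2.resize(cv2.imread('pics/w4.png'),(400,300))
cv2.imwrite('pics/c4.png',np.hstack([a,b]))"
```

```text
along -0.1007 left 0.0093 z 0.0412 Falong -3.22 Fz 0.31 t 7.1
[-0.5730221   0.05847064 -0.06582377]
```

View pics/c4.png

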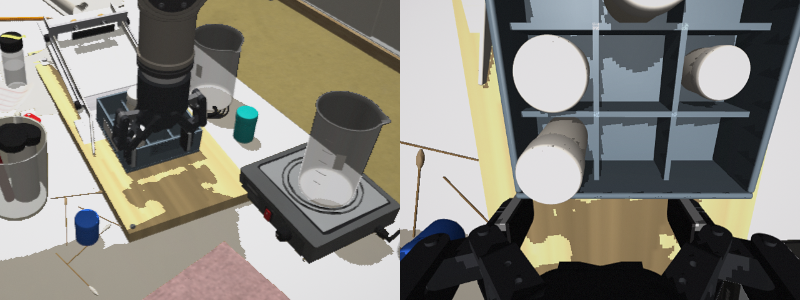

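Call:
apply_moves(
  deltas=[
    [0,[0.02,0,0],0],
    [0,[0.045,0,0],0],
    [0,[0.07,0,0],0],
    [0,[0.095,0,0],0],
    [0,[0.12,0.005,0],0],
    [0,[0.145,0.01,0],0],
    [0,[0.17,0.015,0],0],
    [0,[0.195,0.02,0],0],
  ],
)

```text
t: 8.0
eef_pos: [0.4808, -0.0702, 0.0409]
tool_rot: [-0.001, 0.751, 0.661, -0.001]
contact_force: [-2.1, -3.2, 0.5]
gripper_width: 1.002
grasp_force: 1.6
```

```bash
python3 -c "
from h import *
local();print(bot.get_obs()['torque'])"
```

```text
along -0.0626 left 0.0065 z 0.0409 Falong -3.41 Fz 0.48 t 8.0
[-0.5843931   0.37423968  0.14489497]
```

Call:
apply_moves(
  deltas=[
    [0,[0.025,0,0],0],
    [0,[0.05,0,0],0],
    [0,[0.075,0,0],0],
    [0,[0.1,0,0],0],
    [0,[0.125,0,-0.005],0],
    [0,[0.15,0,-0.01],0],
    [0,[0.175,0,-0.015],0],
    [0,[0.19,0,-0.02],0],
  ],
)

```text
t: 8.8
eef_pos: [0.4873, -0.0318, 0.0454]
tool_rot: [0.0, 0.75, 0.661, 0.0]
contact_force: [-1.0, -3.9, -1.4]
gripper_width: 0.999
grasp_force: 1.8
```

```bash
python3 -c "
from h import *
local();print(bot.get_obs()['torque'])
p=bot.read_camera('scene');save('s5',p);q=bot.read_camera('wrist');save('w5',q)
a=cv2.imread('pics/s5.png')[100:400,200:600];b=cv2.resize(cv2.imread('pics/w5.png'),(400,300))
cv2.imwrite('pics/c5.png',np.hstack([a,b]))"
```

```text
along -0.0236 left 0.0052 z 0.0454 Falong -3.98 Fz -1.39 t 8.8
[-0.7123805   0.1044405  -0.07312091]
```

View pics/c5.png

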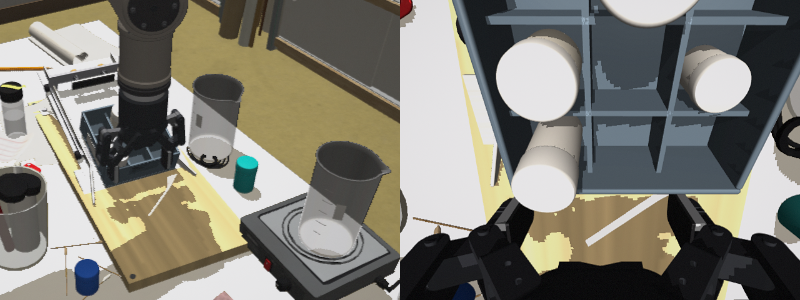

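Call:
apply_moves(
  deltas=[
    [0,[0.025,0,-0.006],0],
    [0,[0.05,0,-0.012],0],
    [0,[0.075,0,-0.018],0],
    [0,[0.1,0,-0.025],0],
    [0,[0.125,0,-0.031],0],
    [0,[0.15,0,-0.037],0],
    [0,[0.175,0,-0.043],0],
    [0,[0.2,0,-0.05],0],
    [0,[0.225,0,-0.056],0],
    [0,[0.25,0,-0.062],0],
    [0,[0.275,0,-0.068],0],
    [0,[0.295,0,-0.074],0],
  ],
)

```text
t: 10.1
eef_pos: [0.4943, 0.0271, 0.06]
tool_rot: [-0.0, 0.75, 0.661, -0.0]
contact_force: [-0.7, -2.5, -0.7]
gripper_width: 1.0
grasp_force: 1.4
```

```bash
python3 -c "
from h import *
local();print(bot.get_obs()['torque'])"
```

```text
along 0.0356 left 0.006 z 0.06 Falong -2.57 Fz -0.67 t 10.1
[-0.51669787  0.05829936 -0.02660553]
```

Call:
apply_moves(
  deltas=[
    [0,[0.015,0,-0.004],0],
    [0,[0.03,0,-0.009],0],
    [0,[0.045,0,-0.015],0],
    [0,[0.06,0,-0.021],0],
    [0,[0.075,0,-0.027],0],
    [0,[0.09,0,-0.033],0],
    [0,[0.1,0,-0.037],0],
  ],
)

```text
t: 10.8
eef_pos: [0.497, 0.0464, 0.0676]
tool_rot: [-0.0, 0.751, 0.661, 0.0]
contact_force: [-0.2, -2.3, -1.9]
gripper_width: 1.002
grasp_force: 1.4
```

```bash
python3 -c "
from h import *
local();print(bot.get_obs()['torque'])"
```

```text
along 0.0551 left 0.0058 z 0.0676 Falong -2.29 Fz -1.91 t 10.8
[-0.55552157  0.12843181  0.0041232 ]
```

Call:
apply_moves(
  deltas=[
    [0,[0.01,0,-0.004],0],
    [0,[0.02,0,-0.008],0],
    [0,[0.03,0,-0.012],0],
    [0,[0.03,0,-0.012],0],
  ],
)

```text
t: 11.2
eef_pos: [0.4978, 0.0525, 0.07]
tool_rot: [-0.0, 0.75, 0.661, 0.0]
contact_force: [-0.9, -1.0, -0.5]
gripper_width: 1.003
grasp_force: 0.7
```

Call:
apply_moves(
  deltas=[
    [0,[0.01,0,-0.004],0],
    [0,[0.02,0,-0.008],0],
    [0,[0.03,0,-0.012],0],
    [0,[0.03,0,-0.012],0],
  ],
)

```text
t: 11.6
eef_pos: [0.4983, 0.0571, 0.0722]
tool_rot: [0.0, 0.751, 0.661, -0.0]
contact_force: [-0.8, -5.7, -1.0]
gripper_width: 1.0
grasp_force: 2.6
```

```bash
python3 -c "
from h import *
local();print(bot.get_obs()['torque'])"
```

```text
along 0.0659 left 0.0059 z 0.0722 Falong -5.71 Fz -1.04 t 11.6
[-1.0375622   0.17231913  0.00890115]
```

Force is rising, so I'll creep forward in 1 mm steps.

Call:
apply_moves(
  deltas=[
    [0,[0.005,0,-0.001],0],
    [0,[0.01,0,-0.002],0],
    [0,[0.01,0,-0.002],0],
  ],
)

```text
t: 11.9
eef_pos: [0.4983, 0.0581, 0.0725]
tool_rot: [0.001, 0.751, 0.66, -0.001]
contact_force: [-1.4, -7.2, -2.1]
gripper_width: 0.999
grasp_force: 4.0
```

Call:
apply_moves(
  deltas=[
    [0,[0.005,0,-0.001],0],
    [0,[0.01,0,-0.002],0],
    [0,[0.01,0,-0.002],0],
  ],
)

```text
t: 12.2
eef_pos: [0.4984, 0.0595, 0.0728]
tool_rot: [0.001, 0.751, 0.66, -0.001]
contact_force: [-0.6, -9.3, -3.8]
gripper_width: 0.998
grasp_force: 4.7
```

Call:
apply_moves(
  deltas=[
    [0,[0.005,0,0],0],
    [0,[0.01,0,0],0],
    [0,[0.01,0,0],0],
  ],
)

```text
t: 12.5
eef_pos: [0.4986, 0.0607, 0.0728]
tool_rot: [0.001, 0.751, 0.66, -0.002]
contact_force: [-1.3, -11.4, -2.1]
gripper_width: 1.002
grasp_force: 5.8
```

Call:
apply_moves(
  deltas=[
    [0,[0.005,0,0],0],
    [0,[0.005,0,0],0],
    [0,[0.005,0,0],0],
  ],
)

```text
t: 12.8
eef_pos: [0.4986, 0.0615, 0.0727]
tool_rot: [0.001, 0.751, 0.66, -0.002]
contact_force: [-0.2, -11.8, -2.5]
gripper_width: 1.002
grasp_force: 6.0
```

```bash
python3 -c "
from h import *
local();print(bot.get_obs()['torque'])
p=bot.read_camera('scene');save('s6',p);q=bot.read_camera('wrist');save('w6',q)
a=cv2.resize(cv2.imread('pics/s6.png')[130:330,210:477],(400,300));b=cv2.resize(cv2.imread('pics/w6.png'),(400,300))
cv2.imwrite('pics/c6.png',np.hstack([a,b]))"
```

```text
along 0.0703 left 0.0063 z 0.0727 Falong -11.76 Fz -2.54 t 12.8
[-2.39878294  0.10463128  0.07257139]
```

View pics/c6.png

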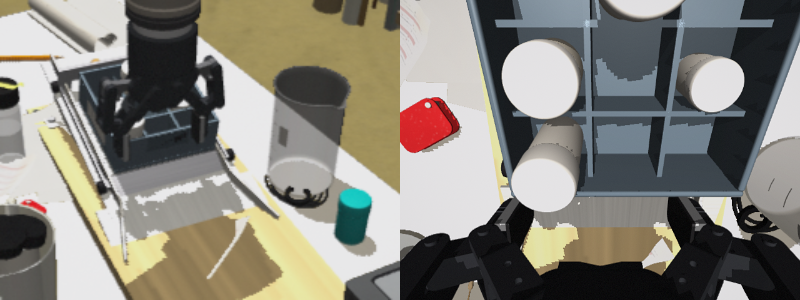

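The stop is about 4 mm in at 12 N, so the heel should be at the lip's edge. Now I'll bear down gently.

Call:
apply_moves(
  deltas=[
    [0,[0,0,0.01],0],
    [0,[0,0,0.02],0],
    [0,[0,0,0.02],0],
  ],
)

```text
t: 13.2
eef_pos: [0.4985, 0.0614, 0.0685]
tool_rot: [0.001, 0.751, 0.66, -0.002]
contact_force: [-1.7, -11.3, -4.1]
gripper_width: 0.999
grasp_force: 6.0
```

Call:
apply_moves(
  deltas=[
    [0,[0,0,0.01],0],
    [0,[0,0,0.02],0],
    [0,[0,0,0.02],0],
  ],
)

```text
t: 13.5
eef_pos: [0.4987, 0.0614, 0.0648]
tool_rot: [0.001, 0.751, 0.66, -0.002]
contact_force: [-0.7, -12.5, -1.2]
gripper_width: 0.998
grasp_force: 6.1
```

```bash
python3 -c "
from h import *
local();print(bot.get_obs()['torque'])"
```

```text
along 0.0702 left 0.0062 z 0.0648 Falong -12.47 Fz -1.17 t 13.5
[-2.37147811  0.2679722   0.11014907]
```

```bash
cat >> h.py <<'E'
def flow(n0,n1,box):
    A,B=[cv2.imread(f'pics/{n}.png',0) for n in(n0,n1)];m=np.zeros_like(A);x0,y0,x1,y1=box;m[y0:y1,x0:x1]=255
    g=cv2.goodFeaturesToTrack(A,25,.05,4,mask=m);h,st,_=cv2.calcOpticalFlowPyrLK(A,B,g,None,winSize=(11,11))
    for a,b,s in zip(g[:,0],h[:,0],st):
        if s: print(np.int32(a),np.round(b-a,1),end='; ')
    print()
E
python3 - <<'E'
from h import *
p=bot.read_camera('scene');save('s7',p)
flow('s6','s7',(262,170,360,240))
# predicted px shift of rear rim corners / bottom for 8 mm drop
for y in(.066,-.066):
    for z in(.0,.05): print(y,z,proj(p,[S(.095,y,z+.008),S(.095,y,z)]).round(1).tolist())
E
```

```text
[343 180] [0.1 4.2]; [332 197] [-0.1  3.6]; [346 193] [0.  2.8]; [294 178] [0.2 1.9]; [342 171] [-0.  4.]; [287 204] [0.2 4. ]; [299 215] [0.1 4. ]; [352 204] [0.1 3.7]; [290 173] [0.1 0.4]; [288 198] [0.3 3.7]; [354 211] [-0.2  3.4]; [291 195] [0.4 3.4]; [305 209] [0.1 3.9]; [284 219] [0.2 3.9]; [337 214] [0.1 3.2]; [327 214] [0.4 3.3]; [357 174] [-0.2  4.2]; [359 199] [-0.2  3.9]; [266 179] [0.1 0.2]; [326 206] [0.1 2.8]; [353 229] [0. 0.]; [274 200] [0.5 2.3]; [349 211] [-0.1  3.5]; [296 183] [-0.1  3.3]; [344 208] [-0.   3.7]; 
0.066 0.0 [[280.5, 244.9], [280.3, 247.8]]
0.066 0.05 [[282.2, 226.3], [281.9, 229.4]]
-0.066 0.0 [[348.1, 228.5], [347.5, 231.4]]
-0.066 0.05 [[352.2, 210.1], [351.5, 213.1]]
```

The crate's rear corner at (352,211) moved about 3.5 px while the front stayed put, which matches the 8 mm drop. I'll back off slowly.

Call:
apply_moves(
  deltas=[
    [0,[0,0,0.01],0],
    [0,[-0.01,0,0.01],0],
    [0,[-0.02,0,0.01],0],
    [0,[-0.03,0,0.01],0],
    [0,[-0.04,0,0.01],0],
    [0,[-0.04,0,0.01],0],
  ],
)

```text
t: 14.15
eef_pos: [0.4987, 0.0576, 0.0633]
tool_rot: [-0.0, 0.75, 0.661, 0.0]
contact_force: [0.1, -0.3, 0.2]
gripper_width: 1.0
grasp_force: 0.0
```

Run:
```python
from h import *
local();p=bot.read_camera('scene');save('s8',p)
flow('s7','s8',(262,170,360,240))
```

```text
along 0.0665 left 0.0057 z 0.0633 Falong -0.28 Fz 0.22 t 14.15
[343 184] [1.2 1.9]; [332 201] [1.  1.8]; [294 172] [ 0.9 -0.1]; [294 180] [0.9 1.3]; [287 209] [1.4 1.5]; [305 213] [0.2 2.4]; [299 219] [2.6 0.8]; [346 197] [1.1 1.6]; [262 184] [0.2 0.1]; [342 175] [1.3 1.8]; [353 207] [1.2 1.8]; [292 198] [1.2 2.2]; [354 215] [0.5 0.6]; [288 202] [1.3 1.8]; [295 195] [1.2 2.2]; [350 172] [1.2 1.8]; [289 175] [0.4 0.4]; [267 180] [0.3 0.6]; [358 204] [1.2 1.7]; [274 202] [1.1 2. ]; [349 214] [0.6 0.7]; [326 208] [1.2 1.7]; [336 217] [1.  0.5]; [296 187] [1.2 2.2]; [353 229] [0.1 0.1];
```

The force is zero, and the crate moved back only about 1–2 mm before the lip held it. I'll withdraw behind it and then up.

Call:
apply_moves(
  deltas=[
    [0,[-0.05,0,0],0],
    [0,[-0.1,0,0],0],
    [0,[-0.2,0,0],0],
    [0,[-0.35,0,-0.05],0],
    [0,[-0.5,0,-0.2],0],
    [0,[-0.6,0,-0.4],0],
    [0,[-0.7,0,-0.6],0],
    [0,[-0.8,0,-0.8],0],
    [0,[-0.9,0,-0.9],0],
    [0,[-1,0,-0.9],0],
    [0,[-1,0,-0.9],0],
  ],
)

```text
t: 15.3
eef_pos: [0.4722, -0.145, 0.244]
tool_rot: [0.001, 0.752, 0.659, 0.001]
contact_force: [-0.1, -0.1, 0.5]
gripper_width: 1.001
grasp_force: 0.0
```

Run:
```python
from h import *
out=[]
for c,(x,y) in(('scene',(225,130)),('side',(235,165))):
    p=bot.read_camera(c);save(c+'9',p)
    im=p['color'][y:y+150,x:x+133,::-1];out.append(cv2.resize(im,None,fx=3,fy=4*.75*1.0,interpolation=cv2.INTER_CUBIC))
cv2.imwrite('pics/c9.png',np.hstack(out));local()
```

```text
along -0.1347 left 0.0053 z 0.2428 Falong -0.26 Fz -0.38 t 15.4
```

View pics/c9.png

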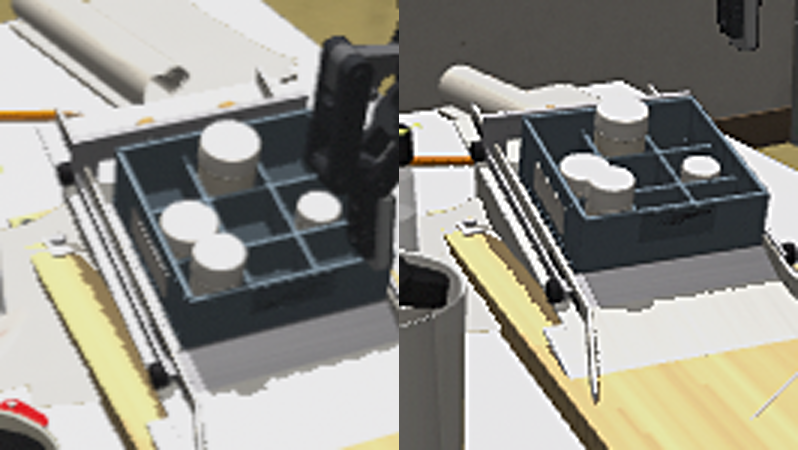

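The crate sits behind the lip strip, with its rear rim corner at scene (288,230) against (282,229) predicted for the dropped state. All four pots are standing and the arm is clear.

```bash
python3 -c "
from h import *
print(bot.hand_in())"
```

```text
the job is handed in; nothing more can be done
None
```

The crate is loaded and stays behind the lip on its own, all four pots standing; the highest push I read was about 12.5 N, the arm kept clear of the beaker, vial and loupe, and the job is handed in (verdict not shown).

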